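# Find the loose guide post by feel

### The job

One of the four guide posts on the document sorter's bed has worn loose in its socket. Take the posts by the knob one after another and rock each gently side to side to feel for play, without straining or tugging up the firm ones; when you find the loose one, draw it straight out and stand it upright in the hole of the wooden repair stand, fully home and let go. Leave the firm posts in their sockets and do not disturb the mouse, the pen pot or the code reader.

Things in the scene. Friction and masses are not known exactly. Their poses are not given: they have to be found in the camera images.
- bed: Aluminium sorter bed fixed to the desk, 100 x 420 x 12 mm; origin under its centre, long side along its y (to the robot's left at yaw 0), z up. On it in a row along y, 90 mm apart, four identical grey socket blocks 56 x 56 x 30 mm (sides along the bed's), a guide post in each. All posts look alike; exactly one is loose, which one changes from start to start and cannot be seen.
- place_1 (a point): Post place 1 of 4, counted from the left as the robot sees it: centre of its socket block's top face (42 mm above the desk), y = 135 mm in the bed's frame, axes as the bed's. The post stands upright on it within 1.5 mm. Post: black knob on top, an upright cylinder 26 mm in diameter, 34 mm high, from 45 to 79 mm above this point (all posts alike, about 0.12 kg, 104 mm long over all).
- place_2 (a point): Post place 2 of 4, counted from the left as the robot sees it: centre of its socket block's top face (42 mm above the desk), y = 45 mm in the bed's frame, axes as the bed's. The post stands upright on it within 1.5 mm. Post: steel shank 16 mm in diameter and 25 mm long hidden in the block, black flange 40 mm in diameter and 5 mm thick lying on the block, then a 16 mm stem and the knob (45 to 79 mm up).
- place_3 (a point): Post place 3 of 4, counted from the left as the robot sees it: centre of its socket block's top face (42 mm above the desk), y = -45 mm in the bed's frame, axes as the bed's. The post stands upright on it within 1.5 mm. A firm post sits in a rubber bush: it yields about 1 mm per 3 N sideways or upward, springs back, and never comes out.
- place_4 (a point): Post place 4 of 4, counted from the left as the robot sees it: centre of its socket block's top face (42 mm above the desk), y = -135 mm in the bed's frame, axes as the bed's. The post stands upright on it within 1.5 mm. The loose post slides 4 mm to every side of centre with under 2 N unless pressed down on its flange, then meets the hard wall; it lifts straight out, free after 25 mm.
- stand: Repair stand: a heavy pale wooden block 70 x 70 x 30 mm, fixed to the desk, with one round upright hole in the middle of its top; origin under its centre.
- stand_hole (a point): Centre of the mouth of the stand's hole, level with the block's top, 30 mm above the desk. The hole is 24 mm in diameter and 28 mm deep, slightly chamfered; a post's 16 mm shank goes in until its flange lies flat on the block's top.
- mouse: Black computer mouse, 105 x 60 x 33 mm, loose; origin under its centre. Bystander.
- pen_pot: Empty black round pot, 76 mm in diameter, 95 mm high, loose; origin under its centre. Bystander.
- code_reader: White hand-held code reader on its round stand (100 mm in diameter), about 145 mm high, loose; origin under its centre. Bystander.
There are look-alikes about, which are no part of the job. Of the things like the stand, leave any that is purple or red; of the rest the larger one is meant.

How it is judged:
On the way, in this order (a step that is already met when the one before it is completed fails the run):
1. the loose post has been moved at least 1.2 mm to a side of its socket's centre while still fully down in it (horizontal distance between post_w and foot_w between 0.0012 and 0.007 m and z of post_w in the frame of foot_w below 0.008 m), for 0.1 s.
2. the loose post has been drawn out of its socket (z of post_w in the frame of foot_w above 0.032 m), for 0.1 s.
At the end, for the whole second after the job is handed in: The loose post stands in the stand's hole, upright within 0.08 rad, its flange within 3 mm of the stand's top, at rest and released; the three firm posts are in their sockets (horizontal distance between post_w and stand below 0.007 m and z of post_w in the frame of stand below 0.008 m and angle between post_w's own z axis and vertical below 0.08 rad and linear speed of post_w below 0.02 m/s); the robot touches nothing.
It fails at once if a firm post is strained sideways by more than 6 mm (about 18 N) (value of joint any of bush_a_x, bush_a_y, bush_b_x, bush_b_y, bush_c_x, bush_c_y above 0.006 m or value of joint any of bush_a_x, bush_a_y, bush_b_x, bush_b_y, bush_c_x, bush_c_y below -0.006 m).
It fails at once if a firm post is tugged upward by more than 4 mm (about 12 N) (value of joint any of post_a, post_b, post_c above 0.004 m).
It fails at once if the mouse, the pen pot or the code reader is pushed more than 15 mm or tipped over (distance of any of mouse, pen_pot, code_reader from where it was at the start of the episode above 0.015 m or angle between any of mouse, pen_pot, code_reader's own z axis and vertical above 0.3 rad).
It also fails if it takes over 72 s, if anything falls off the work surface, if the arm or the gripper's body presses on something with over 40 N, if the wrist force passes 120 N, or if a joint passes its speed limit or range.

### The arm

A 7-joint arm with a two-finger parallel gripper is mounted at the origin on the work surface. World frame = base frame: x ahead of the robot, y to its left, z up, the work surface at z = 0. Lengths are in m, angles in rad, forces in N, time in s.
With the tool pointing down it reaches from about 0.35 to 0.9 m from the base axis. Payload 8.1 kg.
Tool frame: the origin (TCP) lies at the centre of the arm's flange, where the gripper is bolted on; the fingertips stand 178 mm ahead of it and the grasp point (between the pads) lies 159 mm ahead of it; z points along the fingers, y is the direction in which the jaws open and shut (so a half turn about z gives the same grasp; the last joint's range is limited). The gripper opens to 92 mm and grips with 3 to 60 N. Pads are 19 mm wide; open, the fingers measure 130 mm over their backs; the gripper's body (75 mm by 190 mm) begins 47 mm behind the grasp point.
Start: joints at [1.011, 0.434, 0.025, 1.573, -0.012, 1.134, -0.075], TCP at [0.276, -0.561, 0.405] pointing down, gripper open.
Joint ranges: [-2.62, 2.62], [-0.44, 2.09], [-1.27, 1.32], [0.08, 2.57], [-1.32, 4.46], [0.12, 2], [-2.74, 2.74]. Speed limits (rad/s): [2.22, 2.22, 3.01, 3.01, 3.14, 3.14, 3.14].

### API

Orientations are given as a rotation vector (axis times angle).
In Python, from cell import arm, get_image, camera_model gives the robot as it stands. The module is installed in compiled form; this text tells all that it offers.
- The arm moves only by the shell command python3 -m pendant 'ROWS' [FORCE]. ROWS is JSON, a list that holds one entry, the list of rows, each a list of 7 numbers: the shift along the tool's x, y, z in mm, then the turn, a rotation vector about the tool's x, y, z in rad, then the closure, from -1 (fully open) to 1 (shut). In form: [[[x, y, z, rx, ry, rz, hand], ...]]. A call has 1 to 20 rows; each row is the pose to reach, as a shift and turn from the pose commanded when the call began, along the tool's axes at that moment; what a row does not reach only later rows make up. A row lasts 1/8 s, in which the tool goes at most 62.5 mm and 10.7 degrees, less where a joint would pass 70% of its speed; a pose out of reach is approached as far as the arm can. A call with a gripper value outside its range is refused whole. The fingers move at their own pace and stop on an object; FORCE is the grip in N (left out, the last holds). Time passes only in rows, so rows that repeat a pose let the fingers close. It gives the time, the measured TCP pose, the force and the opening at its end, in the units of the state.
- arm.observe(): the state, without advancing time (a new reading comes with each control period).
- get_image(name): name is "side" or "top"; returns the picture (384x512x3 uint8, red, green, blue); there is no depth.
- camera_model(name): a dict with "fx", "fy", "cx", "cy" (pixels), "position" and "orientation" of the camera in the world. Camera axes: x right, y down, z forward; pixel columns grow to the right and rows downward; lengths in m; the calibration is good to about 2 mm. A picture is of the moment at which its call begins. camera_model takes no time and is no camera call.
- arm.sign_off(): hands the job in, once; it reports no verdict.
The state is a dict: "clock": time; "joints": joint angles; "dq": joint speeds; "joint_efforts": joint torques, N m; "position": TCP position; "ee_rot": TCP orientation; "force": force on the tool from outside, world axes, zero at the start; "ft_torque": the same for the moment, N m; "width": opening from 0.0 (shut) to 1.0 (fully open).
Only numpy, scipy, OpenCV 4.12 (cv2) and the standard library are available. Lean on these libraries where they do the work, as an engineer would, in place of code of your own. Each camera call takes 0.05 s, during which the arm holds its last target.

## Working session

There is one attempt and no reset: what is moved stays moved. The work goes in short steps, Python scripts to look and compute and a shell command to move; the robot and the scene stay as the last step left them, time stands still between calls to the robot, and variables do not carry over. Pictures are saved under pics/ and viewed, and the job is handed in when it is done.

```bash
mkdir -p pics; python3 - <<'E'
from cell import arm,get_image,camera_model
import cv2
print(arm.observe())
for n in("side","top"):
    print(n,camera_model(n))
    cv2.imwrite(f"pics/{n}0.png",get_image(n)[:,:,::-1])
E
```

```text
{'clock': 0.0, 'joints': array([ 1.01139581,  0.43522214,  0.02499225,  1.57412134, -0.01161064,
        1.13394439, -0.07512842]), 'dq': array([-0.00090361, -0.00017725,  0.00037432, -0.00032486, -0.00058153,
        0.00161125,  0.0009107 ]), 'joint_efforts': array([ 3.70734006e-04, -6.67840576e+01,  9.85935666e-01, -3.14466763e+01,
       -6.02256367e-02,  4.27672255e-02,  4.48821822e-05]), 'position': array([ 0.27553647, -0.56072788,  0.4039361 ]), 'ee_rot': array([-3.05861404e+00, -7.10800658e-01,  7.62400343e-04]), 'force': array([ 0.39231202,  0.46483252, -0.23685892]), 'ft_torque': array([ 0.03566225,  0.03555142, -0.02501197]), 'width': 0.9983602184235465}
side {'fx': 349.9267788436822, 'fy': 349.9267788436822, 'cx': 257.91389052521066, 'cy': 196.3861271993456, 'position': array([0.38627621, 0.79856315, 0.85089908]), 'orientation': array([-0.18542983,  2.86087058, -1.14200237])}
top {'fx': 350.5259973019654, 'fy': 350.5259973019654, 'cx': 258.8109630610376, 'cy': 192.11528465369113, 'position': array([0.24518739, 0.03012231, 1.11756427]), 'orientation': array([-2.17797367,  1.99824923, -0.23441247])}
```

View pics/side0.png

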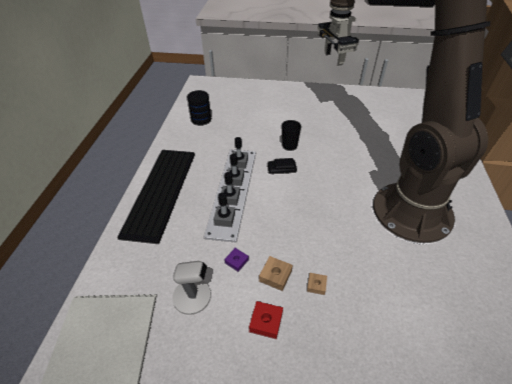

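View pics/top0.png

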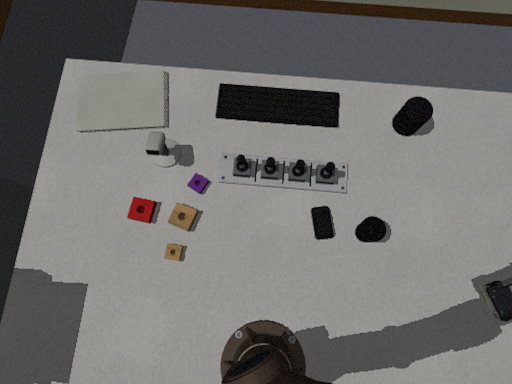

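The side view shows the bed at about (232,195) and the larger wooden stand at (276,273). The top view has the bed at (285,172), the stand at (183,217), the mouse at (322,222) and the pot at (371,230). I'll zoom in next.

```bash
cat > h.py <<'E'
import numpy as np,cv2
from cell import arm,get_image,camera_model
from scipy.spatial.transform import Rotation as R
def proj(n,P):
    c=camera_model(n);M=R.from_rotvec(c['orientation']).as_matrix()
    q=(np.atleast_2d(P)-c['position'])@M
    return np.c_[c['fx']*q[:,0]/q[:,2]+c['cx'],c['fy']*q[:,1]/q[:,2]+c['cy']]
def ray(n,u,v):
    c=camera_model(n);M=R.from_rotvec(c['orientation']).as_matrix()
    return c['position'],M@np.array([(u-c['cx'])/c['fx'],(v-c['cy'])/c['fy'],1])
def onz(n,u,v,z):
    p,d=ray(n,u,v);return p+d*(z-p[2])/d[2]
E
python3 - <<'E'
import cv2
a=cv2.imread('pics/top0.png');b=cv2.imread('pics/side0.png')
cv2.imwrite('pics/t1.png',cv2.resize(a[140:270,160:360],None,fx=4,fy=4,interpolation=2))
cv2.imwrite('pics/s1.png',cv2.resize(b[130:300,190:340],None,fx=3.5,fy=3.5,interpolation=2))
E
```

```text
(no output)
```

View pics/t1.png

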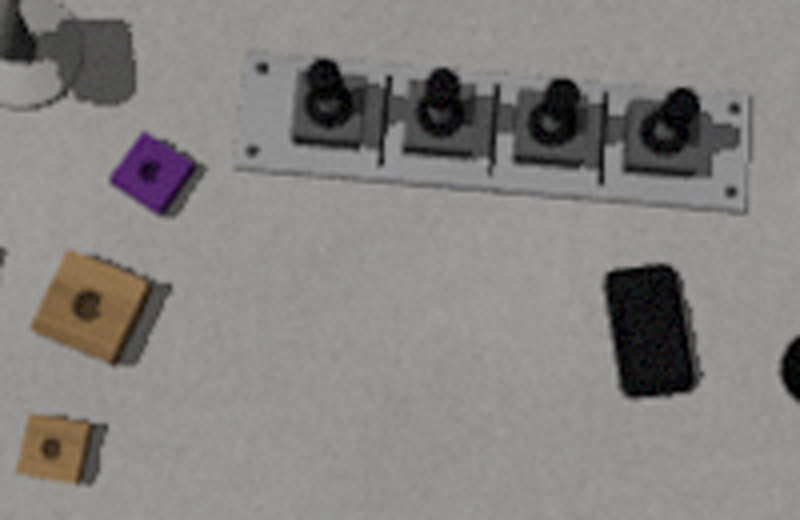

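View pics/s1.png

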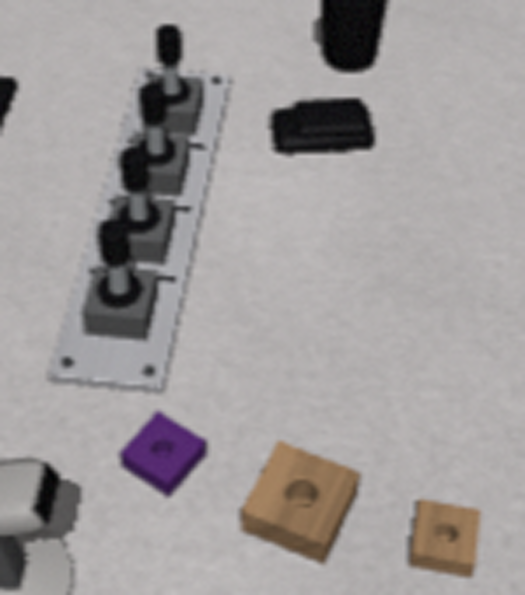

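```bash
python3 - <<'E'
from h import *
T=lambda x,y:((x+.5)/4-.5+160,(y+.5)/4-.5+140)
S=lambda x,y:((x+.5)/3.5-.5+190,(y+.5)/3.5-.5+130)
def quad(pts,n,z):
    P=np.array([onz(n,*p,z) for p in pts]);print(n,P.round(4)[:,:2].tolist(),'c',P.mean(0).round(4),'sides',np.linalg.norm(P-np.roll(P,-1,0),axis=1).round(3));return P
quad([T(248,52),T(752,95),T(747,212),T(236,170)],'top',.012)
quad([S(141,70),S(233,79),S(163,390),S(49,380)],'side',.012)
# stand: colour masks
for n,roi in(('top',(160,195,210,240)),('side',(255,250,298,295))):
    im=get_image(n);hsv=cv2.cvtColor(im,cv2.COLOR_RGB2HSV)
    m=cv2.inRange(hsv,(8,70,60),(25,255,255));k=np.zeros_like(m);k[roi[1]:roi[3],roi[0]:roi[2]]=m[roi[1]:roi[3],roi[0]:roi[2]]
    print(n,(k>0).sum())
print('stand top');quad([T(75,253),T(150,283),T(115,362),T(32,325)],'top',.03)
quad([S(280,444),S(358,472),S(325,530),S(243,503)],'side',.03)
print('hole',onz('top',*T(88,305),.03),onz('side',*S(302,494),.03))
# knob tops
for i,(t,s) in enumerate(zip([(323,72),(443,82),(563,93),(683,103)],[(114,228),(134,156),(153,91),(169,34)])):
    print(i+1,onz('top',*T(*t),.121).round(4),onz('side',*S(*s),.121).round(4))
E
```

```text
top [[0.6353, 0.1919], [0.6334, -0.2276], [0.5335, -0.2263], [0.5331, 0.1904]] c [ 0.5838 -0.0179  0.012 ] sides [0.42  0.1   0.417 0.102]
side [[0.6349, -0.2203], [0.5339, -0.2174], [0.5369, 0.1972], [0.6349, 0.1992]] c [ 0.5852 -0.0103  0.012 ] sides [0.101 0.415 0.098 0.42 ]
top 492
side 713
stand top
top [[0.4498, 0.3072], [0.4309, 0.2449], [0.3666, 0.2641], [0.3898, 0.3328]] c [0.4092 0.2872 0.03  ] sides [0.065 0.067 0.072 0.065]
side [[0.4322, 0.2504], [0.3691, 0.2684], [0.3903, 0.3223], [0.4544, 0.3072]] c [0.4115 0.2871 0.03  ] sides [0.066 0.058 0.066 0.061]
hole [0.4092751  0.29121545 0.03      ] [0.41044765 0.29359146 0.03      ]
1 [0.5859 0.1182 0.121 ] [0.5863 0.1181 0.121 ]
2 [0.5857 0.028  0.121 ] [0.5865 0.03   0.121 ]
3 [ 0.5847 -0.0618  0.121 ] [ 0.5859 -0.059   0.121 ]
4 [ 0.5845 -0.1513  0.121 ] [ 0.5859 -0.1458  0.121 ]
```

```bash
cat >> h.py <<'E'
def tool():
    s=arm.observe();return s,R.from_rotvec(s['ee_rot'])
def delta(xyz,jawdir):
    """shift mm in tool axes, turn rotvec in tool axes to reach TCP xyz pointing down with jaws along jawdir"""
    s,r=tool();sh=r.inv().apply(np.array(xyz)-s['position'])*1000
    best=None
    for sg in(1,-1):
        y=sg*np.array(jawdir,float);z=np.array([0,0,-1.]);x=np.cross(y,z)
        t=(r.inv()*R.from_matrix(np.c_[x,y,z])).as_rotvec()
        if best is None or np.linalg.norm(t)<np.linalg.norm(best):best=t
    return sh.round(1),best.round(4)
def st():
    s,r=tool();print('t',round(s['clock'],2),'pos',s['position'].round(4),'F',s['force'].round(2),'w',round(s['width'],3));print(r.as_matrix().round(3).tolist(),s['joints'].round(2))
E
python3 - <<'E'
from h import *
st()
print(delta([.585,-.1505,.404],[1,0,0]),delta([.585,-.1505,.404],[0,1,0]))
p=proj('top',[[.585,-.1505,.121]]);print(p)
print(onz('top',165,155,0),onz('side',192,297,0))
E
```

```text
t 0.2 pos [ 0.2756 -0.5608  0.4043] F [-0.55  0.55  0.99] w 0.998
[[0.898, 0.441, -0.0], [0.441, -0.898, 0.001], [-0.0, -0.001, -1.0]] [ 1.01  0.43  0.02  1.57 -0.01  1.13 -0.08]
(array([ 4.587e+02, -2.318e+02,  4.000e-01]), array([-9.0000e-04, -4.0000e-04, -1.1141e+00])) (array([ 4.587e+02, -2.318e+02,  4.000e-01]), array([-9.000e-04,  3.000e-04,  4.567e-01]))
[[330.12418554 165.19944091]]
[0.61488251 0.38286748 0.        ] [0.62322077 0.3824376  0.        ]
```

```bash
python3 -m pendant '[[[50,-25,0,0,0,-0.12,-1],[105,-53,0,0,0,-0.25,-1],[160,-81,0,0,0,-0.39,-1],[215,-109,0,0,0,-0.52,-1],[270,-137,0,0,0,-0.66,-1],[325,-165,0,0,0,-0.8,-1],[380,-193,0,0,0,-0.94,-1],[420,-213,0,0,0,-1.03,-1],[445,-225,0,0,0,-1.08,-1],[458.7,-231.8,0,0,0,-1.114,-1],[458.7,-231.8,0,0,0,-1.114,-1],[458.7,-231.8,0,0,0,-1.114,-1],[458.7,-231.8,0,0,0,-1.114,-1]]]' 15; python3 - <<'E'
from h import *
st();print(delta([.585,-.1505,.263],[1,0,0]))
cv2.imwrite('pics/t2.png',get_image('top')[:,:,::-1]);cv2.imwrite('pics/s2.png',get_image('side')[:,:,::-1])
E
```

```text
clock: 1.82
position: [0.5845, -0.1521, 0.4048]
ee_rot: [2.224, 2.218, -0.001]
force: [0.8, -0.9, 1.0]
width: 0.996
t 1.82 pos [ 0.5845 -0.1521  0.4048] F [ 0.83 -0.92  0.96] w 0.996
[[0.003, 1.0, -0.0], [1.0, -0.003, -0.001], [-0.001, -0.0, -1.0]] [ 0.42  0.43 -0.36  1.6   0.16  1.14  0.02]
(array([  1.7,   0.5, 141.8]), array([-0.0002,  0.0008, -0.0028]))
```

View pics/s2.png

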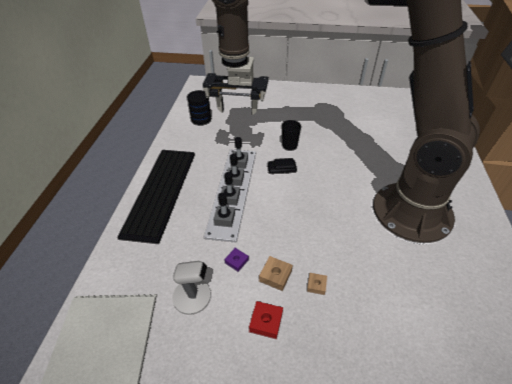

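Side view: the gripper is open above post 4, near px (236,95), with a clear way down. Descending and closing gently.

```bash
python3 -m pendant '[[[1.7,0.5,50,0,0,-0.003,-1],[1.7,0.5,95,0,0,-0.003,-1],[1.7,0.5,125,0,0,-0.003,-1],[1.7,0.5,141,0,0,-0.003,-1],[1.7,0.5,141,0,0,-0.003,-1],[1.7,0.5,141,0,0,-0.003,-1]]]' 15; python3 -c "
from h import *
st()
cv2.imwrite('pics/s3.png',cv2.resize(get_image('side')[60:260,150:350,::-1],None,fx=3,fy=3))"
```

```text
clock: 2.68
position: [0.5862, -0.149, 0.2651]
ee_rot: [2.217, 2.223, 0.002]
force: [0.5, -0.2, -0.5]
width: 1.0
t 2.67 pos [ 0.5862 -0.149   0.2651] F [ 0.52 -0.17 -0.5 ] w 1.0
[[-0.003, 1.0, 0.002], [1.0, 0.003, -0.0], [-0.0, 0.002, -1.0]] [ 0.39  0.57 -0.33  1.75  0.24  0.85 -0.05]
```

View pics/s3.png

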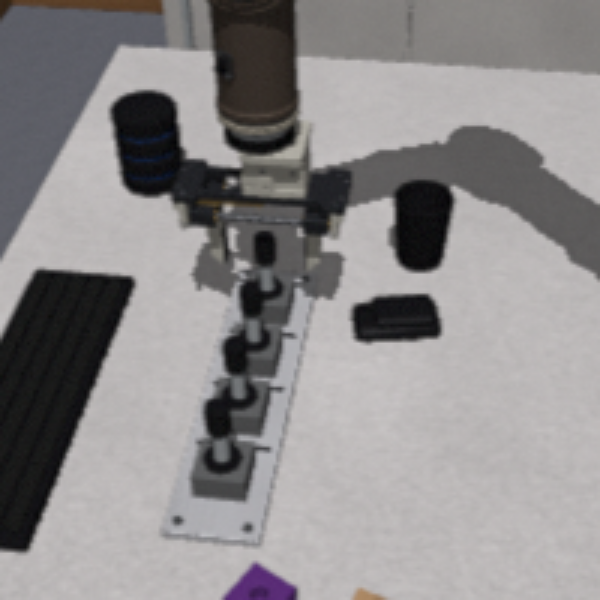

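The knob of post 4 sits between the fingers at about (265,245) in the zoom. Closing.

```bash
python3 -m pendant '[[[0,0,0,0,0,0,1],[0,0,0,0,0,0,1],[0,0,0,0,0,0,1],[0,0,0,0,0,0,1],[0,0,0,0,0,0,1],[0,0,0,0,0,0,1],[0,0,0,0,0,0,1],[0,0,0,0,0,0,1]]]' 15; echo; python3 -m pendant '[[[0,1,0,0,0,0,1],[0,2,0,0,0,0,1],[0,2,0,0,0,0,1],[0,2,0,0,0,0,1]]]'; python3 -c "
from h import *
st()";python3 -m pendant '[[[0,-2,0,0,0,0,1],[0,-4,0,0,0,0,1],[0,-4,0,0,0,0,1],[0,-4,0,0,0,0,1]]]'
```

```text
clock: 3.72
position: [0.5856, -0.1489, 0.2636]
ee_rot: [-2.218, -2.225, 0.0]
force: [0.4, 0.5, -0.5]
width: 0.279

clock: 4.22
position: [0.5876, -0.1489, 0.2637]
ee_rot: [-2.218, -2.225, 0.0]
force: [0.1, 0.3, -1.8]
width: 0.278
t 4.22 pos [ 0.5876 -0.1489  0.2637] F [ 0.09  0.27 -1.79] w 0.278
[[-0.003, 1.0, -0.0], [1.0, 0.003, 0.0], [0.0, -0.0, -1.0]] [ 0.39  0.58 -0.33  1.75  0.24  0.85 -0.05]
clock: 4.72
position: [0.5838, -0.1489, 0.2639]
ee_rot: [2.218, 2.224, 0.001]
force: [1.4, 0.3, -1.7]
width: 0.282
```

Only about 1.3 N over 4 mm of travel, where a firm post would give about 12 N. I'll confirm across the jaws.

```bash
python3 -m pendant '[[[0,2,0,0,0,0,1],[1,2,0,0,0,0,1],[2.5,2,0,0,0,0,1],[2.5,2,0,0,0,0,1],[2.5,2,0,0,0,0,1]]]'; python3 -m pendant '[[[-2,0,0,0,0,0,1],[-4,0,0,0,0,0,1],[-5,0,0,0,0,0,1],[-5,0,0,0,0,0,1],[-5,0,0,0,0,0,1]]]'; python3 -c "
from h import *
st()
cv2.imwrite('pics/s4.png',cv2.resize(get_image('side')[60:260,150:350,::-1],None,fx=3,fy=3))"
```

```text
clock: 5.35
position: [0.5856, -0.1464, 0.2637]
ee_rot: [-2.218, -2.225, 0.0]
force: [-0.4, 0.1, -0.8]
width: 0.282
clock: 5.98
position: [0.5856, -0.1514, 0.2637]
ee_rot: [-2.218, -2.225, -0.0]
force: [-0.1, -0.7, -1.2]
width: 0.279
t 5.97 pos [ 0.5856 -0.1514  0.2637] F [-0.06 -0.66 -1.2 ] w 0.279
[[-0.003, 1.0, 0.0], [1.0, 0.003, 0.0], [0.0, 0.0, -1.0]] [ 0.39  0.57 -0.33  1.75  0.24  0.85 -0.04]
```

View pics/s4.png

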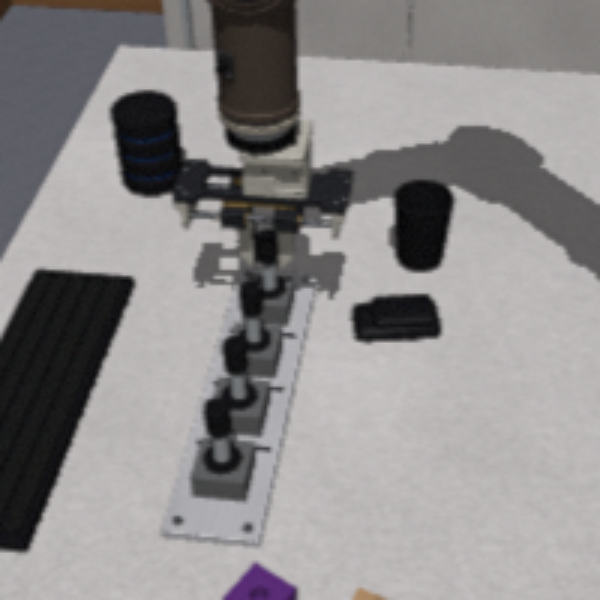

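Forces stay below 1.5 N sideways both ways, so post 4 has play. I'll recentre and confirm with a 2.5 mm lift, where a firm post would pull with about 7 N.

```bash
python3 -m pendant '[[[2.5,0,0,0,0,0,1],[2.5,0,0,0,0,0,1],[2.5,0,-1.5,0,0,0,1],[2.5,0,-2.5,0,0,0,1],[2.5,0,-2.5,0,0,0,1],[2.5,0,-2.5,0,0,0,1]]]' 20
```

```text
clock: 6.78
position: [0.5856, -0.149, 0.2662]
ee_rot: [2.218, 2.225, -0.0]
force: [0.0, 0.2, -0.8]
width: 0.282
```

No upward resistance. Drawing it out.

```bash
python3 -m pendant '[[[0,0,-4,0,0,0,1],[0,0,-10,0,0,0,1],[0,0,-16,0,0,0,1],[0,0,-22,0,0,0,1],[0,0,-30,0,0,0,1],[0,0,-45,0,0,0,1],[0,0,-75,0,0,0,1],[0,0,-105,0,0,0,1],[0,0,-105,0,0,0,1],[0,0,-105,0,0,0,1]]]' 25; python3 -c "
from h import *
st()
print(delta([.4105,.292,.371],[1,0,0]))
cv2.imwrite('pics/s5.png',cv2.resize(get_image('side')[40:240,150:350,::-1],None,fx=3,fy=3))"
```

```text
clock: 8.02
position: [0.5854, -0.1489, 0.3712]
ee_rot: [-2.218, -2.225, 0.0]
force: [-0.6, -0.3, -0.7]
width: 0.28
t 8.03 pos [ 0.5854 -0.1489  0.3712] F [-0.6  -0.34 -0.74] w 0.28
[[-0.003, 1.0, -0.0], [1.0, 0.003, -0.0], [-0.0, -0.0, -1.0]] [ 0.41  0.46 -0.36  1.65  0.18  1.07  0.  ]
(array([ 4.414e+02, -1.736e+02,  2.000e-01]), array([-0.0002,  0.0001,  0.0029]))
```

View pics/s5.png

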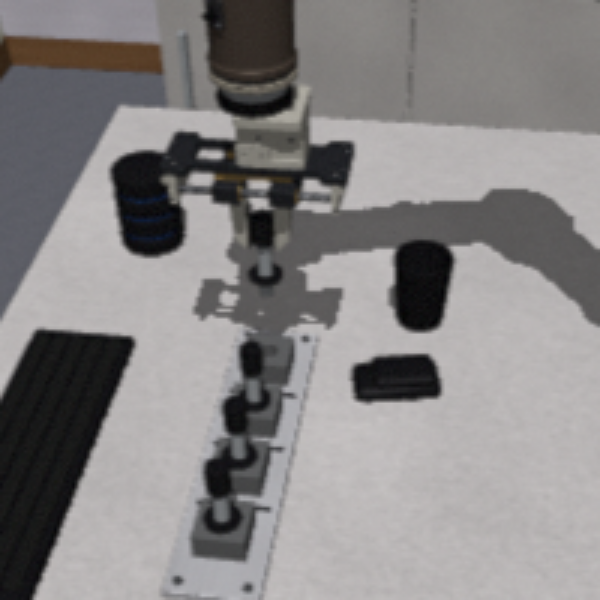

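The post is out and held; its flange is at about (265,275) in the zoom and its socket is empty. Now I'll measure the stand more precisely with masks.

```bash
python3 - <<'E'
from h import *
for n,roi in(('top',(160,195,210,240)),('side',(252,250,300,295))):
    a=cv2.cvtColor(cv2.imread(f'pics/{n}0.png'),cv2.COLOR_BGR2RGB)
    x0,y0,x1,y1=roi;c=a[y0:y1,x0:x1];k=8
    c=cv2.resize(c,None,fx=k,fy=k,interpolation=cv2.INTER_CUBIC)
    hsv=cv2.cvtColor(c,cv2.COLOR_RGB2HSV)
    m=cv2.inRange(hsv,(5,70,20),(28,255,255))
    cs,_=cv2.findContours(m,cv2.RETR_EXTERNAL,cv2.CHAIN_APPROX_NONE)
    b=max(cs,key=cv2.contourArea)
    # top face / hole brightness
    g=cv2.cvtColor(c,cv2.COLOR_RGB2GRAY)
    sil=np.zeros_like(m);cv2.drawContours(sil,[b],-1,255,-1)
    bright=((g>np.median(g[sil>0])*0.88)&(sil>0)).astype(np.uint8)*255
    bc=max(cv2.findContours(bright,cv2.RETR_EXTERNAL,cv2.CHAIN_APPROX_NONE)[0],key=cv2.contourArea)
    fill=np.zeros_like(m);cv2.drawContours(fill,[bc],-1,255,-1)
    q=cv2.approxPolyDP(cv2.convexHull(bc),0.05*cv2.arcLength(bc,True),True)[:,0]
    hole=cv2.erode(fill,np.ones((25,25)))&~bright
    hc=[h for h in cv2.findContours(hole,cv2.RETR_EXTERNAL,cv2.CHAIN_APPROX_NONE)[0] if cv2.contourArea(h)>200]
    W=lambda p:onz(n,(p[0]+.5)/k-.5+x0,(p[1]+.5)/k-.5+y0,.03)
    Q=np.array([W(p) for p in q]);print(n,Q[:,:2].round(4).tolist(),np.linalg.norm(Q-np.roll(Q,-1,0),axis=1).round(3))
    M=cv2.moments(bc);print('face centroid(with hole filled)',W((M['m10']/M['m00'],M['m01']/M['m00'])).round(4))
    for h in hc:
        e=cv2.fitEllipse(h);P=np.array([W(p) for p in h[:,0]]);print('hole',W(e[0]).round(4),'ext',np.ptp(P,axis=0).round(4),P.min(0).round(4),P.max(0).round(4))
    o=c[:,:,::-1].copy();cv2.polylines(o,[q],1,(0,255,0),1);cv2.drawContours(o,hc,-1,(255,0,0),1);cv2.imwrite(f'pics/st_{n}.png',o)
E
python3 -c "
import cv2,numpy as np
a=cv2.imread('pics/st_top.png');b=cv2.imread('pics/st_side.png')
H=max(a.shape[0],b.shape[0]);p=lambda i:cv2.copyMakeBorder(i,0,H-i.shape[0],0,0,0)
cv2.imwrite('pics/st.png',np.hstack([p(a),p(b)]))"
```

```text
top [[0.4511, 0.3128], [0.4319, 0.2492], [0.3663, 0.2697], [0.3876, 0.3326]] [0.066 0.069 0.066 0.067]
face centroid(with hole filled) [0.4094 0.2909 0.03  ]
hole [0.4091 0.2924 0.03  ] ext [0.0273 0.0258 0.    ] [0.3953 0.2798 0.03  ] [0.4226 0.3056 0.03  ]
side [[0.433, 0.2486], [0.3693, 0.2702], [0.3909, 0.3323], [0.454, 0.3158]] [0.067 0.066 0.065 0.07 ]
face centroid(with hole filled) [0.4118 0.2923 0.03  ]
hole [0.4104 0.2918 0.03  ] ext [0.027 0.024 0.   ] [0.3973 0.2804 0.03  ] [0.4243 0.3044 0.03  ]
```

View pics/st.png

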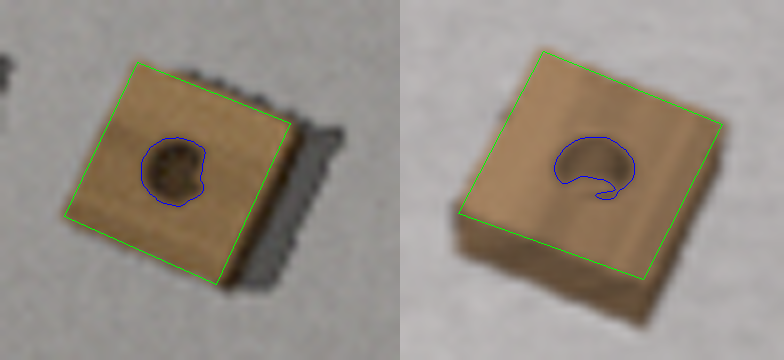

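```bash
python3 -m pendant '[[[20,-8,-20,0,0,0,1],[60,-24,-20,0,0,0,1],[110,-44,-20,0,0,0,1],[160,-63,-20,0,0,0,1],[210,-83,-20,0,0,0,1],[260,-103,-20,0,0,0,1],[310,-122,-20,0,0,0,1],[360,-142,-20,0,0,0,1],[400,-157,-20,0,0,0,1],[425,-167,-20,0,0,0,1],[437,-172,-20,0,0,0.003,1],[439,-173.5,-20,0,0,0.003,1],[439,-173.5,-20,0,0,0.003,1],[439,-173.5,-20,0,0,0.003,1]]]'; python3 -c "
from h import *
st()"
```

```text
clock: 9.82
position: [0.4114, 0.2885, 0.3911]
ee_rot: [2.223, 2.219, -0.001]
force: [0.7, -0.4, -0.8]
width: 0.273
t 9.82 pos [0.4114 0.2885 0.3911] F [ 0.67 -0.38 -0.84] w 0.273
[[0.002, 1.0, 0.0], [1.0, -0.002, -0.001], [-0.001, 0.0, -1.0]] [-0.27  0.31 -0.57  1.85  0.19  1.04 -0.91]
```

The green face outline and blue hole outline match the block. The hole is at about (0.410, 0.2915) in both views, agreeing within 1.5 mm, and the face sides measure 66–70 mm. Lowering to just above the hole to look.

```bash
python3 -m pendant '[[[1,-0.5,30,0,0,0,1],[2.8,-1.4,60,0,0,0,1],[2.8,-1.4,85,0,0,0,1],[2.8,-1.4,98,0,0,0,1],[2.8,-1.4,98,0,0,0,1],[2.8,-1.4,98,0,0,0,1]]]'; python3 -c "
from h import *
st()
p=arm.observe()['position']
for n in('side','top'):
    im=get_image(n)[:,:,::-1].copy()
    cv2.imwrite(f'pics/{n}6.png',im)
    hole=[.410,.2915,.03];a=[p[0],p[1],p[2]-.2217];b=[p[0],p[1],p[2]-.2467]
    P=proj(n,[hole,a,b]);print(n,P.round(1).tolist())
    u,v=P[1].astype(int);x0,y0=u-40,v-40
    c=cv2.resize(im[y0:y0+80,x0:x0+80],None,fx=7,fy=7,interpolation=2)
    for q,col in zip(P,((0,255,0),(0,0,255),(255,0,0))):
        cv2.drawMarker(c,tuple(int((w-o+.5)*7) for w,o in zip(q,(x0,y0))),col,0,12,1)
    cv2.imwrite(f'pics/{n}6z.png',c)
"
```

```text
clock: 10.58
position: [0.4098, 0.2925, 0.2941]
ee_rot: [2.222, 2.221, 0.002]
force: [0.1, 0.7, -0.7]
width: 0.281
t 10.57 pos [0.4098 0.2925 0.2941] F [ 0.09  0.7  -0.68] w 0.281
[[0.0, 1.0, 0.001], [1.0, -0.0, 0.001], [0.001, 0.001, -1.0]] [-0.32  0.43 -0.53  1.96  0.29  0.82 -1.01]
side [[276.2, 270.1], [276.7, 261.8], [276.4, 267.0]]
top [[181.6, 215.6], [178.2, 213.3], [180.0, 214.7]]
```

View pics/side6z.png

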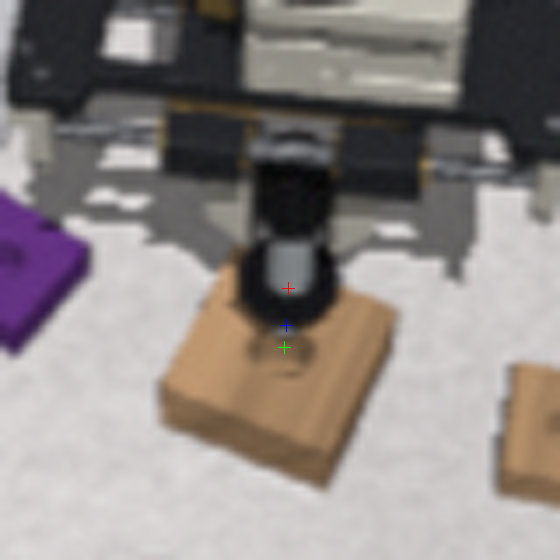

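View pics/top6z.png

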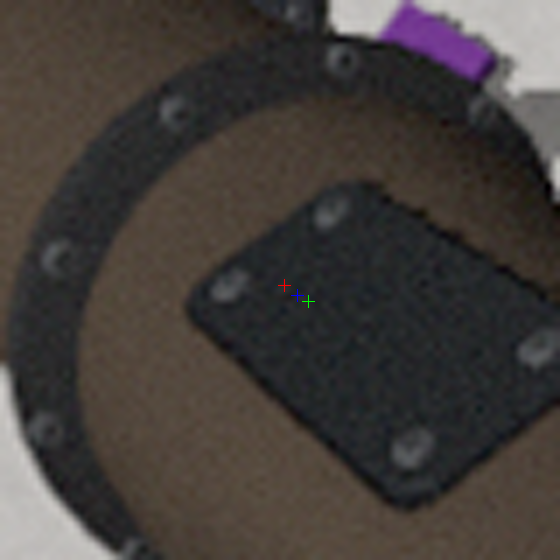

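Side view: the flange is centred at about (288,283) in the zoom, where the model puts it. The shank tip (blue) sits over the hole at (282,350). In the top view the arm hides the spot. Lowering in stages while watching the force.

```bash
python3 -m pendant '[[[-0.7,0,6,0,0,0,1],[-0.7,0.3,12,0,0,0,1],[-0.7,0.3,18,0,0,0,1],[-0.7,0.3,22,0,0,0,1],[-0.7,0.3,22,0,0,0,1]]]';  python3 -m pendant '[[[0,0,3,0,0,0,1],[0,0,6,0,0,0,1],[0,0,6,0,0,0,1]]]'
```

```text
clock: 11.3
position: [0.4096, 0.2916, 0.2708]
ee_rot: [-2.221, -2.221, 0.001]
force: [-0.4, 0.5, -1.3]
width: 0.275
clock: 11.68
position: [0.4097, 0.2916, 0.265]
ee_rot: [2.222, 2.221, -0.001]
force: [0.1, 0.4, -1.9]
width: 0.279
```

```bash
python3 -m pendant '[[[0,0,4,0,0,0,1],[0,0,8,0,0,0,1],[0,0,11,0,0,0,1],[0,0,11,0,0,0,1]]]';  python3 -m pendant '[[[0,0,1,0,0,0,1],[0,0,2,0,0,0,1],[0,0,2,0,0,0,1]]]'
```

```text
clock: 12.18
position: [0.4097, 0.2916, 0.2539]
ee_rot: [-2.221, -2.221, 0.001]
force: [-0.1, 1.1, -1.4]
width: 0.282
clock: 12.55
position: [0.4098, 0.2917, 0.2522]
ee_rot: [2.222, 2.221, -0.0]
force: [0.4, -0.5, -0.6]
width: 0.278
```

```bash
python3 -m pendant '[[[0,0,0.6,0,0,0,1],[0,0,1,0,0,0,1],[0,0,1,0,0,0,1]]]'; python3 -c "
from h import *
p=arm.observe()['position'];im=get_image('side')[:,:,::-1].copy();cv2.imwrite('pics/s7.png',cv2.resize(im[220:310,230:330],None,fx=6,fy=6,interpolation=2))"
```

```text
clock: 12.92
position: [0.4098, 0.2917, 0.2515]
ee_rot: [2.221, 2.221, 0.0]
force: [-0.3, -1.1, 4.8]
width: 0.274
```

View pics/s7.png

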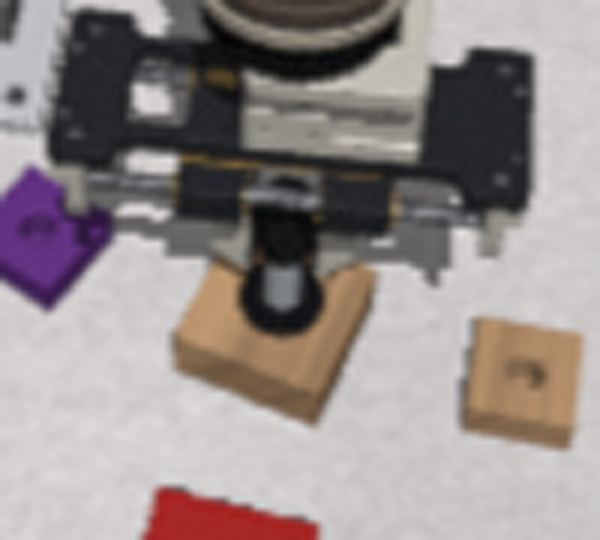

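The flange lies on the block top at about (282,300) in the zoom. The contact force is 5 N at the expected height. Releasing and rising straight up.

```bash
python3 -m pendant '[[[0,0,0,0,0,0,-0.2],[0,0,0,0,0,0,-1],[0,0,0,0,0,0,-1],[0,0,0,0,0,0,-1],[0,0,0,0,0,0,-1],[0,0,0,0,0,0,-1],[0,0,-20,0,0,0,-1],[0,0,-60,0,0,0,-1],[0,0,-110,0,0,0,-1],[0,0,-160,0,0,0,-1],[0,0,-160,0,0,0,-1],[0,0,-160,0,0,0,-1]]]' 
python3 -m pendant '[[[-50,0,0,0,0,0,-1],[-100,0,0,0,0,0,-1],[-150,0,0,0,0,0,-1],[-200,0,0,0,0,0,-1],[-250,0,0,0,0,0,-1],[-250,0,0,0,0,0,-1],[-250,0,0,0,0,0,-1],[-250,0,0,0,0,0,-1]]]' 
python3 -c "
from h import *
st()
for n in('side','top'): cv2.imwrite(f'pics/{n}8.png',get_image(n)[:,:,::-1])
i=cv2.imread('pics/side8.png');cv2.imwrite('pics/s8z.png',cv2.resize(i[130:300,190:340],None,fx=3.5,fy=3.5,interpolation=2))"
```

```text
clock: 14.48
position: [0.4096, 0.2914, 0.4108]
ee_rot: [2.222, 2.221, -0.001]
force: [-0.1, 0.2, -0.2]
width: 0.999
clock: 15.48
position: [0.4096, 0.0429, 0.4107]
ee_rot: [-2.218, -2.223, 0.001]
force: [0.0, 0.6, 0.5]
width: 1.002
t 15.47 pos [0.4096 0.0429 0.4107] F [0.04 0.62 0.48] w 1.002
[[-0.002, 1.0, -0.001], [1.0, 0.002, 0.0], [0.0, -0.001, -1.0]] [ 0.18  0.11 -0.45  2.01  0.06  1.03 -0.29]
```

View pics/s8z.png

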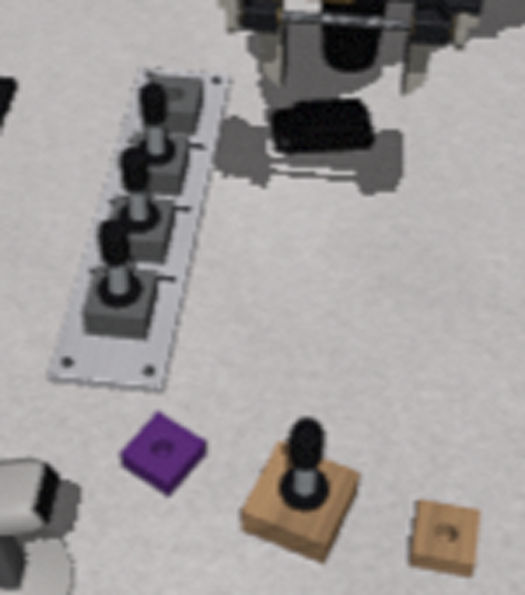

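View pics/top8.png

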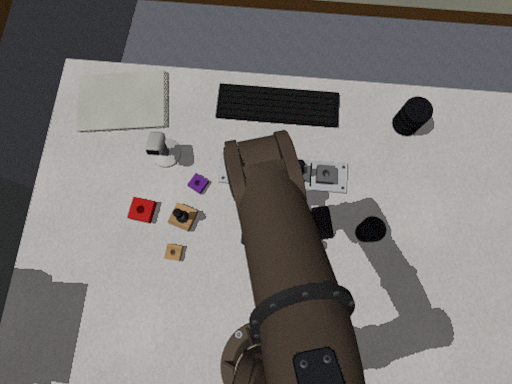

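Side view: the post stands in the stand with its flange at (304,488) and knob at (306,440) in the zoom. The three other posts, the mouse and the reader have not moved. One numeric check before handing in.

```bash
python3 - <<'E'
from h import *
S=lambda x,y:((x+.5)/3.5-.5+190,(y+.5)/3.5-.5+130)
P=proj('side',[[.4098,.2917,.035],[.4098,.2917,.109]]);print('expected flange top, knob top',P.round(1).tolist())
a=cv2.imread('pics/side8.png')[225:280,250:305];m=(a.max(2)<55).astype(np.uint8)
n,l,s,c=cv2.connectedComponentsWithStats(m);print([(s[i]+[250,225,0,0,0]).tolist() for i in range(1,n) if s[i][4]>20])
a0=cv2.imread('pics/top0.png');a1=cv2.imread('pics/top8.png')
b0=cv2.imread('pics/side0.png');b1=cv2.imread('pics/side8.png')
for nm,x,y,A,B in(('reader',165,300,b0,b1),('posts1-3',0,0,b0,b1),('pot_top',355,215,a0,a1)):
    r={'reader':(170,258,215,315),'posts1-3':(205,150,250,240),'pot_top':(355,215,388,243)}[nm]
    t=A[r[1]:r[3],r[0]:r[2]];Bp=B[r[1]-6:r[3]+6,r[0]-6:r[2]+6]
    q=cv2.minMaxLoc(cv2.matchTemplate(Bp,t,5));print(nm,q[1],q[3][0]-6,q[3][1]-6)
arm.sign_off()
E
```

```text
expected flange top, knob top [[276.3, 269.2], [277.2, 253.5]]
[[270, 250, 14, 26, 196]]
reader 0.9995347857475281 0 0
posts1-3 0.9950292706489563 0 0
pot_top 0.9305734634399414 0 0
the job is handed in; nothing more can be done
```

The loose post turned out to be post 4, the first one I tried. It now stands in the hole of the larger wooden stand, fully down and released, and I handed the job in at about 15.6 s.

- **Finding it:** rocking post 4 by about 2–2.5 mm each way along both axes met under 1.5 N, where a firm post would have given about 6 N. A 2.5 mm test lift also met no resistance. Posts 1–3 were never touched, so I did not feel them for comparison.
- **Placing it:** I drew the post straight out, moved it over the stand and lowered it in stages. The flange met the block with about 5 N at the expected height. I then opened the gripper, rose straight up and moved clear.
- **Last checks:** In the side picture the post lines up with where an upright, seated post should appear, within about a pixel. The reader, pot and posts 1–3 showed zero shift against the first pictures. I judged the mouse only by eye; it looked unmoved.
- **Weaker points:** The pot's match was a bit lower (0.93) than the others, perhaps because of the arm's shadow. The arm hid the stand from the top camera during insertion, so I steered that step by the side camera and the force reading. The two cameras differed by about 1.5 mm on the hole position, within its 4 mm clearance.

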